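# Close an expansion tank for its leak test on the indexing turntable

### The arm

A 6-joint arm with a two-finger parallel gripper is mounted at the origin on the work surface. World frame = base frame: x ahead of the robot, y to its left, z up, the work surface at z = 0. Lengths are in m, angles in rad, forces in N, time in s.
With the tool pointing down it reaches from about 0.35 to 0.775 m from the base axis. Payload 5.5 kg.
Tool frame: the origin (TCP) lies at the very end of the fingers, on their centre line; the grasp point (between the pads) lies 19 mm behind it; z points along the fingers, y is the direction in which the jaws open and shut (so a half turn about z gives the same grasp; the last joint's range is limited). The gripper opens to 85 mm and grips with 20 to 120 N. Pads are 22 mm wide; open, the fingers measure 114 mm over their backs; the gripper's body (76 mm by 85 mm) begins 54 mm behind the grasp point. The pads swing forward as they close: fully open they stand 13 mm farther back than shut.
Start: joints at [1.106, 0.313, 0.046, 1.304, 0, 1.431], TCP at [0.184, 0.545, 0.231] pointing down, gripper open.
Joint ranges: [-2.76, 2.76], [-0.86, 1.69], [-1.03, 1.26], [-2.2, 2.34], [-1.47, 1.5], [-3.14, 3.14]. Speed limits (rad/s): [2.57, 2.57, 3.14, 3.14, 3.14, 3.14].

### API

Orientations are given as a unit quaternion [w, x, y, z].
In Python, from workcell import get_state, vision, workorder, silhouettes, tip_of gives the robot as it stands.
- The arm moves only by the shell command python3 -m inch 'ROWS' [FORCE]. ROWS is JSON, a list of rows, each a list of 7 numbers: the shift along the tool's x, y, z in cm, then the turn, a rotation vector about the tool's x, y, z in degrees, then the finger opening in cm, from 0 to 8.54. In form: [[dx, dy, dz, rx, ry, rz, hand], ...]. A call has 1 to 5 rows; each row shifts and turns the commanded pose from where the row before left it, along the tool's axes as they then stand; what a row does not reach is not made up. A row lasts 1/10 s, in which the tool goes at most 50 mm and 8.59 degrees, less where a joint would pass 70% of its speed; a pose out of reach is approached as far as the arm can. A call with a gripper value outside its range is refused whole. The fingers move at their own pace and stop on an object; FORCE is the grip in N (left out, the last holds). Time passes only in rows, so rows that do not move let the fingers close. It gives the time, the measured TCP pose, the force and the opening at its end, in the units of the state.
- get_state(): the state, without advancing time (a new reading comes with each control period).
- vision.read_camera(name): name is "scene" or "top" or "wrist"; returns a dict with "pixels" (420x560x3 uint8, red, green, blue), "depth" (420x560 float32, m along the optical axis (not along the pixel's ray), 0 where there is no reading), "mtx" (3x3 intrinsics, pixels), "k1" (the pictures are not rectified: a ray, as slopes to the right and down, at radius r is drawn at 1 + k1 r^2 times it, then the intrinsics apply), "T" (4x4, takes a point from camera to world coordinates); the wrist camera has in their place "tool_from_camera" (4x4, takes a point from camera to tool coordinates, whose origin is the TCP and whose axes are the flange's). Camera axes: x right, y up, looking along -z (the intrinsics and any distortion apply to the point x, -y, -z); pixel columns grow to the right and rows downward; lengths in m; the calibration is good to about 2 mm. A picture is of the moment at which its call begins: read the wrist's pose just before it.
- workorder.hand_in(): hands the job in, once; it reports no verdict.
Trained networks look in a picture, given as the dict that the camera call returned (one of the last four; its "shot" number tells which), for a name from the list of things; names that differ only in an ending like _2 or _b are one class to them, and where a whole thing is asked for, a point or a joint stands for the part that bears it (a point fixed in the world has none). Each returns a list of dicts, best first, with "confidence" (0 to 1); they miss things now and then, are a little off and sometimes report something else, mostly with a low value. They report only what shows in the picture. A call takes as long as a camera call. They do not tell look-alikes from the thing itself.
- silhouettes(picture, label): "mask" (420x560 bool, what is visible of it) and "location" ([column, row] in pixels, amid what is visible of it).
- tip_of(picture, label): "location" ([column, row] in pixels: a listed point, or the origin of a listed thing).
The state is a dict: "clock": time; "joint_pos": joint angles; "qvel": joint speeds; "tau": joint torques, N m; "tcp_pos": TCP position; "orientation": TCP orientation; "wrist_force": force on the tool from outside, world axes, zero at the start; "ft_torque": the same for the moment, N m; "finger_gap": finger opening in m.
Only numpy, scipy, OpenCV 4.12 (cv2) and the standard library are available. Lean on these libraries where they do the work, as an engineer would, in place of code of your own. Each camera call takes 0.05 s, during which the arm holds its last target.

### The job

Push the turntable round by its upright post until the index plunger clicks in and holds it. Then close the tank's filler neck with the bayonet pressure cap that fits it: set the cap on with its ears in the slots, press it down against the spring and give it a quarter turn clockwise so that it locks, and let go. Leave the turntable indexed and everything else on the bench where it stands.

Things in the scene. Friction and masses are not known exactly. Their poses are not given: they have to be found in the camera images.
- turntable (a joint): turntable angle about its vertical axis, rad, counter-clockwise from above positive. 0 = indexed (the only such place). Starts 0.55 to 1.35 clockwise of it (negative): push counter-clockwise. Turns easily until 0.155 short of 0, needs about 11 N at the post for the next 0.08, then snaps in and is held against about 1.4 N m either way; pushed 0.07 beyond 0 it jumps out again.
- stand: fixed round foot under the turntable, 250 mm across; origin under its centre, on the turntable's axis. On its +x side, up to 230 mm from the axis and no higher than 51 mm, is the sprung index plunger, whose roller drops between two ribs on the turntable's rim when it is indexed.
- axis (a point): on the turntable's axis, on top of its steel plate (300 mm across, top 45 mm above the bench); turns with it. On it an aluminium expansion tank, 220 (point x) by 120 mm (y), centred, top 145 mm above the bench, filler neck near its -x end. Hose stubs stick out 38 mm at its +x end, 28 mm at +y; a level sender 60 mm to +x on top reaches 167 mm above the bench.
- post (a point): middle of the push post: an upright black handle, 22 mm thick, standing on the turntable plate 132 mm from the axis, on the tank's -y side, 61 mm clear of the tank. The point is 75 mm above the bench; the handle is free from 51 mm to its top at 106 mm above the bench. Push it sideways along its circle.
- neck (a point): centre of the top of the filler neck's steel flange (71 mm across), 179 mm above the bench, 34 mm above the tank, 60 mm from the axis; z up, x along the tank. Two slots, 52 degrees wide, face neck +y and -y. The cap goes over it with its ears in the slots, so its bar along neck y (play 5 degrees, 2.5 mm sideways), then turns 90 degrees clockwise to a stop: bar along neck x.
- seat (a joint): how far the sprung seal plate in the neck (40 mm across, 10 mm proud of the flange when free) is pressed down, m; 1.4 N per mm. Cap set on loosely: about 0.001, cap_mid 19 mm above the neck point. Pressed fully: 0.010, cap_mid 10 mm above it, about 13 N; it must stay pressed beyond 0.007 to turn past the lip. Let go after the quarter turn it rises to 0.004, cap_mid 16 mm above: locked.
- cap_mid (a point): middle of the bayonet cap that fits: steel, 84 mm across, with a black grip bar across its top; 48 mm high in all, 0.2-0.35 kg. The point is 24 mm above its underside; x along the bar, z up. Two ears inside the rim, under the bar's ends: either way round fits. Starts upright on the bench, in one of three places shared by chance with two wrong caps.
- cap_bar (a point): middle of the cap's black grip bar: 76 mm long (x), 18 mm wide (y), 28 mm high, standing on the cap's steel disc; 10 mm above cap_mid, 34 mm above the cap's underside. The disc's top face is 14 mm below this point and reaches 33 mm out on either side of the bar, so fingertips can stand on it beside the bar.
- small_cap: bystander: another pressure cap of the same look but smaller (58 mm across, 48 mm high, bar 50 mm long); does not fit the neck; origin at the centre of its underside
- star_cap: bystander: a 92 mm steel closure disc with a black three-armed star grip, 45 mm high; does not fit the neck; origin at the centre of its underside
- coolant: bystander: grey plastic coolant bottle with black cap, standing, 72 mm across, 210 mm high; origin at the centre of its underside
- spray: bystander: steel spray can, standing, 62 mm across, 190 mm high; origin at the centre of its underside
- hub: bystander: steel hub flange lying on its 110 mm disc, 50 mm high; origin at the centre of its underside
- wrench: bystander: flat steel wrench lying on the bench, 210 mm long
- bush: bystander: dark steel bush (tube) standing on end, 68 mm across, 60 mm high; origin at the centre of its underside
Mind the look-alikes: they are no part of the job. Leave any orange or turquoise look-alike of the part that bears cap_mid alone.

How it is judged:
By the outcome, as a careful person would: the job done as asked, in the order asked, and still so for the second after the job is handed in, with the robot touching nothing.
It also fails if it takes over 72 s, if anything falls off the work surface, if the arm or the gripper's body presses on something with over 40 N, if the wrist force passes 120 N, or if a joint passes its speed limit or range.

## Working session

There is one attempt and no reset: what is moved stays moved. The work goes in short steps, Python scripts to look and compute and a shell command to move; the robot and the scene stay as the last step left them, time stands still between calls to the robot, and variables do not carry over. Pictures are saved under pics/ and viewed, and the job is handed in when it is done.

```bash
ls; mkdir -p pics
cat > h.py <<'E'
import numpy as np, cv2
from workcell import get_state, vision, workorder, silhouettes, tip_of
from scipy.spatial.transform import Rotation as R
def Twc(p,st=None):
    if "T" in p: return np.array(p["T"])
    st=st or get_state()
    q=st["orientation"]; M=np.eye(4); M[:3,:3]=R.from_quat([q[1],q[2],q[3],q[0]]).as_matrix(); M[:3,3]=st["tcp_pos"]
    return M@np.array(p["tool_from_camera"])
def slopes(p,uv):
    uv=np.array(uv,float).reshape(-1,1,2)
    return cv2.undistortPoints(uv,np.array(p["mtx"]),np.array([p["k1"],0,0,0,0],float)).reshape(-1,2)
def ray(p,uv,T):
    s=slopes(p,uv); d=np.c_[s[:,0],-s[:,1],-np.ones(len(s))]
    return T[:3,3], d@T[:3,:3].T
def atz(p,uv,z,T):
    o,d=ray(p,uv,T); return o+d*((z-o[2])/d[:,2])[:,None]
def cloud(p,T):
    v,u=np.mgrid[0:420,0:560]; o,d=ray(p,np.c_[u.ravel(),v.ravel()],T)
    return (o+d*p["depth"].reshape(-1,1)).reshape(420,560,3)
def save(p,n): cv2.imwrite("pics/"+n,np.ascontiguousarray(p["pixels"][:,:,::-1]))
E
python3 - <<'E'
from h import *
for n in ("scene","top"):
    p=vision.read_camera(n); save(p,n+"0.png"); T=Twc(p); c=cloud(p,T); np.savez(n+"0.npz",c=c,d=p["depth"],T=T)
    print(n,T[:3,3])
    for l,z in [("axis",.045),("post",.075),("neck",.179),("cap_mid",.024),("cap_bar",.034),("small_cap",0),("star_cap",0),("coolant",0),("spray",0),("hub",0),("wrench",0),("bush",0),("stand",0)]:
        for r in tip_of(p,l)[:3]:
            print(l,round(r["confidence"],2),np.round(r["location"]),np.round(atz(p,r["location"],z,T)[0],3))
print(get_state())
E
```

```text
pics
scene [ 1.28037726 -0.65413585  1.32901726]
axis 0.72 [298. 202.] [0.477 0.146 0.045]
post 0.68 [173. 268.] [ 0.443 -0.323  0.075]
post 0.64 [252. 221.] [ 0.458 -0.037  0.075]
post 0.24 [131. 319.] [ 0.507 -0.498  0.075]
neck 0.65 [297. 202.] [0.556 0.061 0.179]
cap_mid 0.95 [ 91. 286.] [ 0.304 -0.525  0.024]
cap_mid 0.77 [172. 268.] [ 0.406 -0.308  0.024]
cap_mid 0.65 [133. 248.] [ 0.263 -0.359  0.024]
cap_bar 0.98 [ 91. 286.] [ 0.309 -0.526  0.034]
cap_bar 0.66 [129. 248.] [ 0.262 -0.372  0.034]
small_cap 0.51 [336. 188.] [0.489 0.319 0.   ]
star_cap 0.95 [199. 303.] [ 0.547 -0.312  0.   ]
coolant 0.83 [379. 212.] [0.659 0.35  0.   ]
spray 0.94 [130. 319.] [ 0.458 -0.492  0.   ]
hub 0.91 [244. 335.] [ 0.712 -0.276  0.   ]
wrench 0.52 [360. 162.] [0.453 0.48  0.   ]
bush 0.39 [174. 265.] [ 0.387 -0.292  0.   ]
stand 0.7 [294. 253.] [0.597 0.02  0.   ]
top [0.20933736 0.01058884 1.94651291]
axis 0.57 [283. 182.] [0.585 0.01  0.045]
post 0.67 [299. 214.] [ 0.463 -0.045  0.075]
post 0.49 [420. 214.] [ 0.451 -0.473  0.075]
post 0.27 [189. 171.] [0.624 0.347 0.075]
neck 0.86 [267. 1
[... 667 characters left out ...]
7 [285. 182.] [0.594 0.003 0.   ]
{'clock': 1.4, 'joint_pos': array([1.10641514e+00, 3.13210975e-01, 4.61239997e-02, 1.30359309e+00,
       1.31568933e-06, 1.43118196e+00]), 'qvel': array([-0.00076651,  0.00183394, -0.0016906 , -0.00032356,  0.00028747,
        0.00151223]), 'tau': array([ 8.07307533e-04, -4.80461240e+01,  2.98807919e+01,  3.27237603e-04,
       -5.11504072e-05,  3.29000477e-05]), 'tcp_pos': array([0.18351719, 0.54498655, 0.23132677]), 'orientation': array([1.66615791e-05, 1.61670720e-01, 9.86844757e-01, 5.56954337e-05]), 'wrist_force': array([ 0.08923269,  0.15268952, -0.15327887]), 'ft_torque': array([0.02812836, 0.00313043, 0.0219672 ]), 'finger_gap': 0.08543525905198907}
```

View pics/scene0.png

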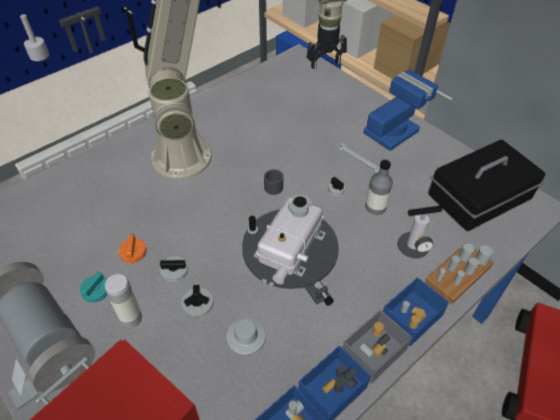

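View pics/top0.png

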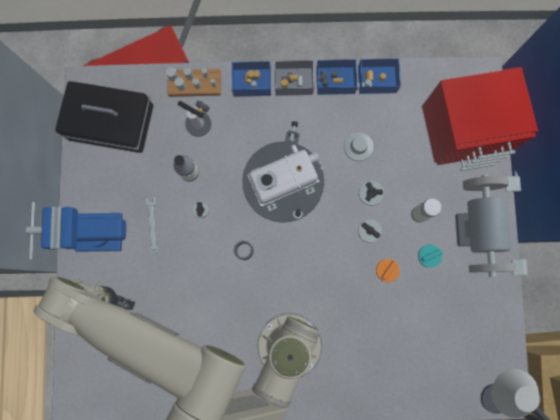

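Run:
```python
import cv2
a=cv2.imread('pics/top0.png')[130:290,220:460]; cv2.imwrite('pics/topz.png',cv2.resize(a,None,fx=3.3,fy=3.3,interpolation=cv2.INTER_CUBIC))
a=cv2.imread('pics/scene0.png')[170:350,60:340]; cv2.imwrite('pics/scenez.png',cv2.resize(a,None,fx=2.8,fy=2.8,interpolation=cv2.INTER_CUBIC))
```

```text
(no output)
```

View pics/topz.png

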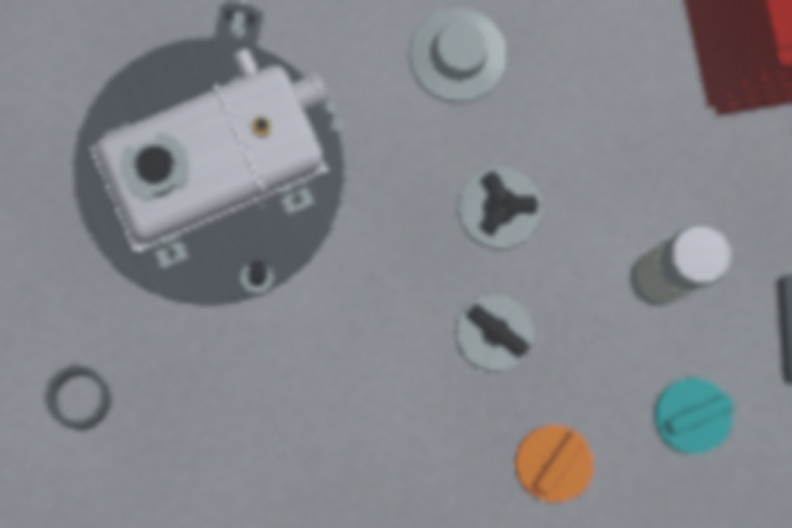

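View pics/scenez.png

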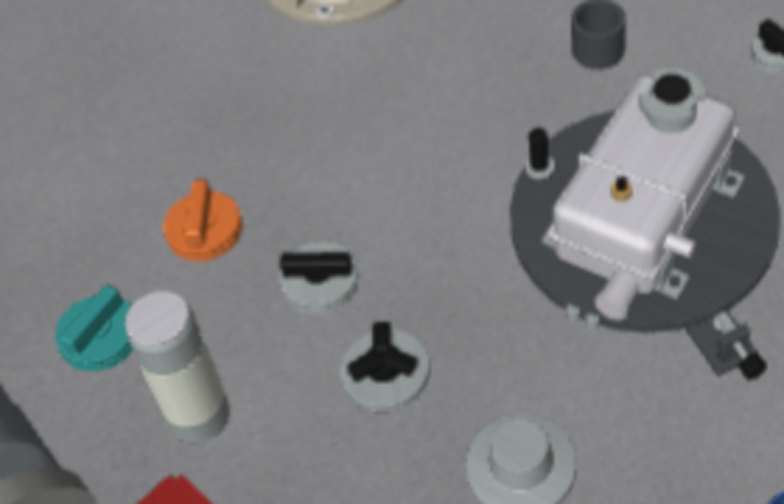

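```bash
cat > m.py <<'E'
from h import *
from scipy.optimize import least_squares
for n in ("scene","top"):
    c=np.load(n+"0.npz")["c"]; img=cv2.imread(f"pics/{n}0.png").astype(int)
    P=c.reshape(-1,3); rgb=img.reshape(-1,3)[:,::-1]
    def sel(cx,cy,r,z0,z1): return (np.hypot(P[:,0]-cx,P[:,1]-cy)<r)&(P[:,2]>z0)&(P[:,2]<z1)
    bg=P[(np.abs(P[:,2])<.02)&(np.abs(P[:,0]-.5)<.3)&(np.abs(P[:,1])<.4)]
    print(n,"bench z",np.median(bg[:,2]))
    m=sel(.595,.005,.2,.03,.055); q=P[m]
    # boundary: max radius per angle
    def fit(q,r):
        cx,cy=.595,.005
        for _ in range(10):
            a=np.arctan2(q[:,1]-cy,q[:,0]-cx); rr=np.hypot(q[:,0]-cx,q[:,1]-cy)
            b=((a+np.pi)/(2*np.pi)*60).astype(int); e=np.array([q[b==k][np.argmax(rr[b==k])] for k in range(60) if (b==k).sum()>3])
            f=least_squares(lambda v:np.hypot(e[:,0]-v[0],e[:,1]-v[1])-v[2],[cx,cy,r],loss="soft_l1",f_scale=.003); cx,cy=f.x[:2]
        return f.x
    print("disc",np.round(fit(q,.15),4),np.median(q[:,2]))
    m=sel(.595,.005,.16,.12,.155); q=P[m][:,:2]; r=cv2.minAreaRect((q*1000).astype(np.float32)); print("tank top",r)
    m=sel(.575,.065,.06,.168,.2); q=P[m]; print("neck", m.sum(), q.mean(0) if m.sum() else 0, cv2.minAreaRect((q[:,:2]*1000).astype(np.float32)))
    m=sel(.46,-.04,.05,.06,.12); q=P[m]; print("post",m.sum(),q.mean(0),q.max(0),q.min(0))
    m=sel(.39,-.30,.07,.012,.06); q=P[m]; print("cap",m.sum(),cv2.minAreaRect((q[:,:2]*1000).astype(np.float32)),q[:,2].max())
    m=sel(.39,-.30,.07,.032,.07)&(rgb.sum(1)<200); q=P[m]; print("bar",m.sum(),q.mean(0),cv2.minAreaRect((q[:,:2]*1000).astype(np.float32)))
    m=(np.hypot(P[:,0]-.595,P[:,1])>.158)&(np.hypot(P[:,0]-.595,P[:,1])<.25)&(P[:,2]>.015)&(P[:,2]<.06)&(P[:,0]>.7)&(np.abs(P[:,1])<.12); q=P[m]; print("plunger",m.sum(),q.mean(0),cv2.minAreaRect((q[:,:2]*1000).astype(np.float32)))
E
python3 m.py
```

```text
scene bench z -0.00023194337647947094
disc [0.5902 0.0052 0.1496] 0.04418886755849827
tank top ((600.8380126953125, 9.644622802734375), (149.98321533203125, 219.6912384033203), 23.29914093017578)
neck 312 [0.56973788 0.06017487 0.18130162] ((566.4209594726562, 65.04740142822266), (63.75322723388672, 74.94912719726562), 24.844579696655273)
post 91 [ 0.47147536 -0.04636292  0.08903668] [ 0.47924505 -0.0349006   0.10955311] [ 0.45670358 -0.05464064  0.06071617]
cap 523 ((406.5238342285156, -302.9698181152344), (81.84601593017578, 83.53207397460938), 26.502960205078125) 0.054913816191290765
bar 177 [ 0.4079435  -0.3052787   0.04407112] ((406.58734130859375, -304.81427001953125), (74.69117736816406, 24.304672241210938), 51.8837776184082)
plunger 214 [ 0.78230965 -0.03771004  0.04183199] ((782.037353515625, -34.8329963684082), (65.97492980957031, 42.53813552856445), 1.2471204996109009)
top bench z 5.673463098254672e-05
disc [0.5893 0.011  0.1494] 0.04489185948815089
tank top ((599.6674194335938, 15.783828735351562), (147.82781982421875, 221.7119140625), 22.998937606811523)
neck 290 [0.56509561 0.06692175 0.18214574] ((566.0852661132812, 66.94699096679688), (62.95219039916992, 69.84221649169922), 19.476903915405273)
post 43 [ 0.46439391 -0.03783221  0.09680676] [ 0.47625137 -0.02658415  0.11456821] [ 0.45521698 -0.04778983  0.06270213]
cap 415 ((400.595703125, -294.1424255371094), (82.37112426757812, 122.48505401611328), 25.847549438476562) 0.05957862296742311
bar 62 [ 0.40250828 -0.29676259  0.04713484] ((402.5514831542969, -297.8006591796875), (64.74913024902344, 14.795646667480469), 51.209434509277344)
plunger 115 [ 0.78005817 -0.03099666  0.04190397] ((778.9541015625, -51.955814361572266), (91.75933074951172, 63.176780700683594), 78.90220642089844)
```

The top view shows the turntable at about (283,182), with the post at (298,213), plunger at (294,130) and neck at (267,178). The fitting cap (grey, black bar) is at (370,231) and the small cap at (201,208). The orange (388,270) and turquoise (430,255) look-alikes are to be left alone. The tank's x axis lies about -68° against -12.5° for the stand, so the turntable is at about -0.97 rad. I'll move to behind the post with the fingers closed.

```bash
cat >> h.py <<'E'
def yaw(st):
    q=st["orientation"]; M=R.from_quat([q[1],q[2],q[3],q[0]]).as_matrix(); return np.degrees(np.arctan2(M[1,0],M[0,0]))
def togo(x,y,z,yw=None):
    st=get_state(); q=st["orientation"]; M=R.from_quat([q[1],q[2],q[3],q[0]]).as_matrix()
    d=(np.array([x,y,z])-st["tcp_pos"])@M*100
    s=f"tool cm {np.round(d,2)}"
    if yw is not None: s+=f" rz {-((yw-yaw(st)+180)%360-180):.1f}"
    print(s, "now",np.round(st["tcp_pos"],4),"yaw",round(yaw(st),1),"F",np.round(st["wrist_force"],1),"t",round(st["clock"],2),"gap",round(st["finger_gap"],4),"tilt",np.round(M[:,2],3))
E
python3 -m inch '[[-3.25,-3.3,0,0,0,0,0],[-3.25,-3.3,0,0,0,0,0],[-3.25,-3.3,0,0,0,0,0],[-3.25,-3.3,0,0,0,0,0],[-3.25,-3.3,0,0,0,0,0]]'
python3 -m inch '[[-3.25,-3.3,0,0,0,0,0],[-3.25,-3.3,0,0,0,0,0],[-3.25,-3.3,0,0,0,0,0],[-3.25,-3.3,0,0,0,0,0],[-3.25,-3.3,0,0,0,0,0]]'
python3 -m inch '[[-3.25,-3.3,0,0,0,0,0],[-3.25,-3.3,0,0,0,0,0],[0,0,0,0,0,0,0]]'
python3 -c "
from h import *
togo(.449,.005,.065,202)"
```

```text
clock: 1.9
tcp_pos: [0.2853, 0.3352, 0.2314]
orientation: [0.0, 0.161, 0.987, 0.0]
wrist_force: [0.6, 1.0, -0.8]
finger_gap: 0.0123
clock: 2.4
tcp_pos: [0.3868, 0.1268, 0.2317]
orientation: [0.001, 0.162, 0.987, 0.0]
wrist_force: [1.7, 1.0, 0.9]
finger_gap: -0.0001
clock: 2.7
tcp_pos: [0.4293, 0.0407, 0.2314]
orientation: [0.001, 0.165, 0.986, -0.001]
wrist_force: [-0.6, 0.1, -0.5]
finger_gap: 0.0
tool cm [-2.98 -2.72 16.65] rz -41.0 now [0.4293 0.0407 0.2314] yaw 161.0 F [-0.6  0.1 -0.5] t 2.7 gap 0.0 tilt [ 0.002 -0.001 -1.   ]
```

```bash
python3 -m inch '[[-1.5,-1.4,0,0,0,-8.2,0],[-1.5,-1.4,0,0,0,-8.2,0],[0,0,0,0,0,-8.2,0],[0,0,0,0,0,-8.2,0],[0,0,0,0,0,-8.2,0]]'
python3 -m inch '[[0,0,0,0,0,0,0],[0,0,0,0,0,0,0]]'
python3 - <<'E'
from h import *
togo(.449,.005,.065,202)
st=get_state(); p=vision.read_camera("wrist"); save(p,"w1.png"); T=Twc(p,st); c=cloud(p,T); np.savez("w1.npz",c=c)
for l,z in [("axis",.045),("post",.075),("neck",.179)]:
    for r in tip_of(p,l)[:2]: print(l,round(r["confidence"],2),np.round(r["location"]),np.round(atz(p,r["location"],z,T)[0],3))
E
```

```text
clock: 3.2
tcp_pos: [0.4485, 0.0112, 0.2313]
orientation: [-0.0, -0.197, 0.98, 0.0]
wrist_force: [0.4, -0.1, -0.7]
finger_gap: -0.0001
clock: 3.4
tcp_pos: [0.4485, 0.0112, 0.2313]
orientation: [0.0, -0.193, 0.981, 0.0]
wrist_force: [-0.2, 0.7, -1.0]
finger_gap: 0.0002
tool cm [ 0.19 -0.6  16.63] rz 0.2 now [0.4485 0.0112 0.2313] yaw -157.8 F [-0.2  0.7 -1. ] t 3.4 gap 0.0002 tilt [-0.  0. -1.]
post 0.58 [216. 184.] [ 0.464 -0.042  0.075]
```

View pics/w1.png

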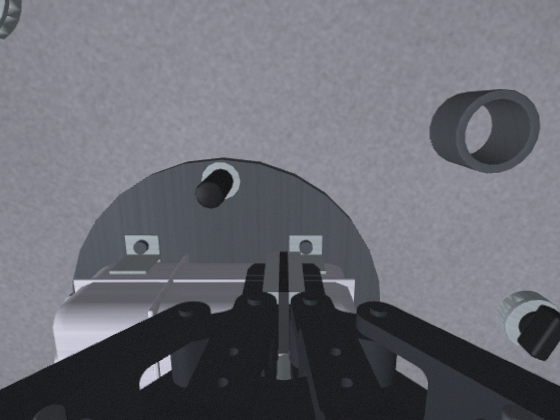

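The wrist picture shows the post at (216,184), which works out at (0.464,-0.042) and agrees with the other cameras. The space behind it is clear.

```bash
python3 -m inch '[[0,0,4,0,0,0,0],[0,0,4,0,0,0,0],[0,0,4.5,0,0,0,0],[0.2,0,4.1,0,0,0,0],[0,0,0,0,0,0,0]]'
python3 - <<'E'
from h import *
A=np.array([.590,.008])
for a in range(-158,-90,8):
    pass
st=get_state(); d=np.array(st["tcp_pos"][:2])-A; print("r",np.hypot(*d),np.degrees(np.arctan2(d[1],d[0])))
togo(.449,.005,.065,202)
E
```

```text
clock: 4.1
tcp_pos: [0.4419, 0.0107, 0.0608]
orientation: [-0.005, -0.194, 0.981, 0.002]
wrist_force: [-0.7, 0.5, -0.3]
finger_gap: 0.0001
r 0.14814883302493412 178.95931811477215
tool cm [-0.44 -0.79 -0.43] rz 0.3 now [0.4419 0.0107 0.0608] yaw -157.7 F [-0.7  0.5 -0.3] t 4.1 gap 0.0001 tilt [-0.01   0.002 -1.   ]
```

```bash
python3 -c "
from h import *
togo(.4526,-.0043,.065,202)"
python3 -m inch '[[-0.4,-0.8,-0.2,0,0,0,0],[-0.4,-1.0,-0.2,0,0,0,0],[0,-0.5,0,0,0,0,0],[0,-0.4,0,0,0,0,0]]'; python3 -m inch '[[0,0,0,0,0,0,0]]'
python3 -c "
from h import *
togo(.4583,-.0182,.065,202)"
```

```text
tool cm [-0.42 -1.79 -0.43] rz 0.3 now [0.4419 0.0107 0.0608] yaw -157.7 F [-0.7  0.5 -0.3] t 4.1 gap 0.0001 tilt [-0.01   0.002 -1.   ]
clock: 4.5
tcp_pos: [0.4668, -0.0131, 0.0712]
orientation: [0.002, -0.194, 0.981, -0.001]
wrist_force: [0.0, -0.6, 0.7]
finger_gap: 0.0002
clock: 4.6
tcp_pos: [0.4657, -0.0128, 0.0703]
orientation: [0.001, -0.194, 0.981, -0.0]
wrist_force: [-0.1, -0.1, -0.2]
finger_gap: 0.0
tool cm [ 0.89 -0.22  0.53] rz 0.3 now [ 0.4657 -0.0128  0.0703] yaw -157.7 F [-0.1 -0.1 -0.2] t 4.6 gap 0.0 tilt [ 0.002 -0.    -1.   ]
```

```bash
python3 -m inch '[[0.8,-0.1,0.5,0,0,0,0],[0.3,-1.39,0,0,0,-6,0],[0.19,-1.39,0,0,0,-6,0],[0.19,-1.39,0,0,0,-6,0]]'
python3 -c "
from h import *
st=get_state(); A=np.array([.590,.008]); d=st['tcp_pos'][:2]-A; print(np.hypot(*d),np.degrees(np.arctan2(d[1],d[0])))
togo(.4583,-.0182,.065,202)"
```

```text
clock: 5.0
tcp_pos: [0.473, -0.0558, 0.0659]
orientation: [0.002, -0.348, 0.938, -0.001]
wrist_force: [2.9, 4.0, 8.5]
finger_gap: -0.0001
0.1332581470155144 -151.39481273337762
tool cm [-1.34  3.81  0.08] rz 18.7 now [ 0.473  -0.0558  0.0659] yaw -139.3 F [2.9 4.  8.5] t 5.0 gap -0.0001 tilt [ 0.005  0.    -1.   ]
```

```bash
python3 -m inch '[[0.19,-1.39,0,0,0,-6,0],[0.19,-1.39,0,0,0,-6,0],[0.19,-1.39,0,0,0,-6,0],[0.19,-1.39,0,0,0,-6,0],[0,0,0,0,0,0,0]]'
cat > pol.py <<'E'
from h import *
st=get_state(); A=np.array([.590,.008]); d=st['tcp_pos'][:2]-A; print(np.hypot(*d),"post est",np.degrees(np.arctan2(d[1],d[0]))+10.9)
togo(.4583,-.0182,.065,257.5)
E
python3 pol.py
python3 - <<'E'
from h import *
p=vision.read_camera("top"); save(p,"top1.png"); c=cloud(p,Twc(p)); np.savez("top1.npz",c=c)
a=p["pixels"][110:270,200:400,::-1]; cv2.imwrite('pics/top1z.png',cv2.resize(a,None,fx=3.5,fy=3.5,interpolation=cv2.INTER_CUBIC))
E
```

```text
clock: 5.5
tcp_pos: [0.5099, -0.0985, 0.0651]
orientation: [0.001, -0.533, 0.846, -0.001]
wrist_force: [0.3, 0.4, -0.7]
finger_gap: 0.0
0.13320437461604406 post est -116.04853493931573
tool cm [-5.01  8.12 -0.02] rz -13.0 now [ 0.5099 -0.0985  0.0651] yaw -115.5 F [ 0.3  0.4 -0.7] t 5.5 gap 0.0 tilt [ 0.003 -0.001 -1.   ]
```

View pics/top1z.png

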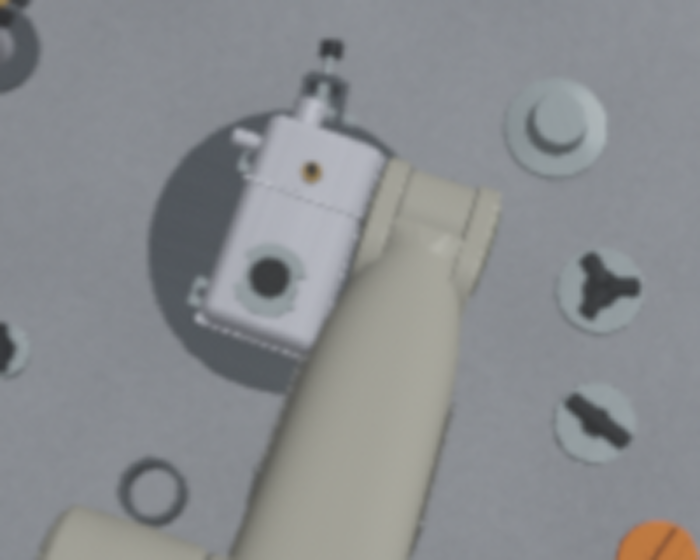

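The view shows the tank nearly aligned with the plunger (zoom pixel (325,90)), about 9° short. That is where the resistance begins, so I'll use small steps from here.

```bash
python3 -m inch '[[0.03,-0.23,0,0,0,-1,0],[0.03,-0.23,0,0,0,-1,0],[0.03,-0.23,0,0,0,-1,0],[0.03,-0.23,0,0,0,-1,0],[0,0,0,0,0,0,0]]'; python3 pol.py
python3 -m inch '[[0.03,-0.23,0,0,0,-1,0],[0.03,-0.23,0,0,0,-1,0],[0,0,0,0,0,0,0]]'; python3 pol.py
python3 -m inch '[[0.03,-0.23,0,0,0,-1,0],[0,0,0,0,0,0,0]]'; python3 pol.py
```

```text
clock: 6.05
tcp_pos: [0.5131, -0.101, 0.0636]
orientation: [-0.002, -0.562, 0.827, 0.002]
wrist_force: [-8.0, 1.8, 5.5]
finger_gap: 0.0
0.13339738007235236 post est -114.32216207238993
tool cm [-5.69  8.13 -0.09] rz -9.0 now [ 0.5131 -0.101   0.0636] yaw -111.5 F [-8.   1.8  5.5] t 6.05 gap 0.0 tilt [-0.006  0.002 -1.   ]
clock: 6.35
tcp_pos: [0.5181, -0.1039, 0.0638]
orientation: [-0.002, -0.577, 0.817, 0.001]
wrist_force: [-4.7, 0.2, 3.3]
finger_gap: 0.0001
0.13301793276916268 post est -111.81612997034507
tool cm [-6.07  8.51 -0.09] rz -7.1 now [ 0.5181 -0.1039  0.0638] yaw -109.6 F [-4.7  0.2  3.3] t 6.35 gap 0.0001 tilt [-0.004  0.001 -1.   ]
clock: 6.55
tcp_pos: [0.522, -0.1055, 0.0641]
orientation: [-0.0, -0.584, 0.812, 0.0]
wrist_force: [-0.7, -0.3, 1.2]
finger_gap: 0.0001
0.13228504263813912 post est -110.01381409607328
tool cm [-6.24  8.82 -0.08] rz -6.1 now [ 0.522  -0.1055  0.0641] yaw -108.6 F [-0.7 -0.3  1.2] t 6.55 gap 0.0001 tilt [-0.001 -0.    -1.   ]
```

```bash
python3 -m inch '[[0,0,0,0,0,0,0],[0,0,0,0,0,0,0]]'
python3 - <<'E'
from h import *
p=vision.read_camera("top"); save(p,"top2.png"); c=cloud(p,Twc(p)); np.savez("top2.npz",c=c)
a=p["pixels"][110:210,230:330,::-1]; cv2.imwrite('pics/top2z.png',cv2.resize(a,None,fx=6,fy=6,interpolation=cv2.INTER_CUBIC))
for n in ("top1","top2"):
    P=np.load(n+".npz")["c"].reshape(-1,3); m=(np.hypot(P[:,0]-.594,P[:,1]-.01)<.13)&(P[:,2]>.13)&(P[:,2]<.155)
    q=P[m]; print(n,cv2.minAreaRect((q[:,:2]*1000).astype(np.float32)))
E
```

```text
clock: 6.75
tcp_pos: [0.5226, -0.1053, 0.0642]
orientation: [0.0, -0.584, 0.812, -0.0]
wrist_force: [0.4, 0.0, 0.1]
finger_gap: -0.0004
top1 ((591.8323974609375, 21.94312286376953), (141.4805908203125, 220.11378479003906), 69.2525634765625)
top2 ((589.416015625, 19.584014892578125), (136.09046936035156, 220.74050903320312), 78.39302062988281)
```

View pics/top2z.png

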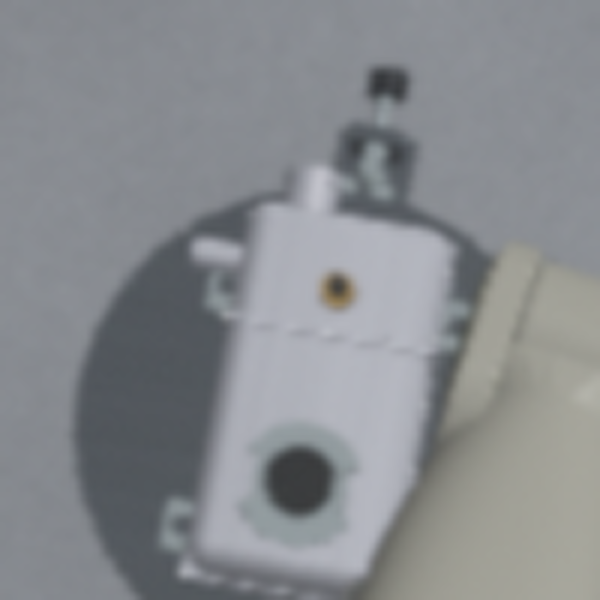

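The tank top now lies at -11.6°, the +9° jump expected of the snap, and the force fell to 0, so the plunger is in. I'll back off, rise and go over the cap.

```bash
python3 -m inch '[[0,1.5,0,0,0,0,0],[0,1.0,-1,0,0,0,0],[0,0,-4.5,0,0,0,0],[0,0,-4.5,0,0,0,0],[0,0,-4.5,0,0,6.5,0]]'
python3 -m inch '[[0,0,-4.5,0,0,6.5,4],[0,0,-3,0,0,6.5,8],[0,0,0,0,0,0,8]]'
python3 -c "
from h import *
togo(.405,-.30,.28,232)"
```

```text
clock: 7.3
tcp_pos: [0.498, -0.0971, 0.2116]
orientation: [0.0, -0.536, 0.844, -0.0]
wrist_force: [1.8, -0.2, 0.8]
finger_gap: 0.0003
clock: 7.6
tcp_pos: [0.5006, -0.098, 0.2902]
orientation: [0.003, -0.437, 0.9, -0.003]
wrist_force: [0.3, 0.6, 0.4]
finger_gap: 0.0431
tool cm [21.78 -4.97  0.99] rz -0.2 now [ 0.5006 -0.098   0.2902] yaw -128.2 F [0.3 0.6 0.4] t 7.6 gap 0.0431 tilt [ 0.009 -0.003 -1.   ]
```

```bash
python3 -m inch '[[4,-1.2,0,0,0,0,8],[4,-1.2,0,0,0,0,8],[4,-1.2,0,0,0,0,8],[4,-1.2,0,0,0,0,8],[0,0,0,0,0,0,8]]'
python3 -m inch '[[0,0,0,0,0,0,8],[0,0,0,0,0,0,8]]'
cat > w.py <<'E'
import sys
from h import *
n=sys.argv[1]; st=get_state(); p=vision.read_camera("wrist"); save(p,n+".png"); T=Twc(p,st); c=cloud(p,T); np.savez(n+".npz",c=c)
for l,z in [("cap_mid",.024),("cap_bar",.034)]:
    for r in tip_of(p,l)[:2]: print(l,round(r["confidence"],2),np.round(r["location"]),np.round(atz(p,r["location"],z,T)[0],4))
P=c.reshape(-1,3); rgb=p["pixels"].reshape(-1,3).astype(int)
near=(np.hypot(P[:,0]-.405,P[:,1]+.30)<.07)
m=near&(P[:,2]>.012)&(P[:,2]<.03); print("disc",m.sum(),cv2.minAreaRect((P[m][:,:2]*1000).astype(np.float32)),np.median(P[m][:,2]))
m=near&(P[:,2]>.04)&(P[:,2]<.06); q=P[m]; print("bar",m.sum(),q.mean(0),cv2.minAreaRect((q[:,:2]*1000).astype(np.float32)))
u,s,v=np.linalg.svd(q[:,:2]-q[:,:2].mean(0),full_matrices=False); print("ang",np.degrees(np.arctan2(v[0,1],v[0,0])))
togo(.405,-.30,.28,232)
E
python3 w.py w2
```

```text
clock: 8.1
tcp_pos: [0.4358, -0.2566, 0.2835]
orientation: [-0.001, -0.435, 0.9, -0.0]
wrist_force: [-0.2, 0.0, 0.0]
finger_gap: 0.08
clock: 8.3
tcp_pos: [0.4375, -0.2521, 0.284]
orientation: [0.0, -0.438, 0.899, 0.001]
wrist_force: [0.0, -0.9, 0.4]
finger_gap: 0.0798
cap_mid 0.75 [276. 110.] [ 0.4057 -0.3057  0.024 ]
cap_bar 0.78 [282. 112.] [ 0.4012 -0.3004  0.034 ]
disc 3669 ((403.4810485839844, -302.63214111328125), (82.65376281738281, 82.8270263671875), 59.08173751831055) 0.020283892023263306
bar 1428 [ 0.40272507 -0.30336243  0.04766945] ((403.4440002441406, -302.5992431640625), (75.38931274414062, 17.942277908325195), 50.03879928588867)
ang 50.025496101968976
tool cm [ 5.83 -0.36  0.43] rz 0.0 now [ 0.438  -0.2518  0.2843] yaw -128.0 F [-0.4  0.3  0.5] t 8.45 gap 0.0801 tilt [ 0.  0. -1.]
```

View pics/w2.png

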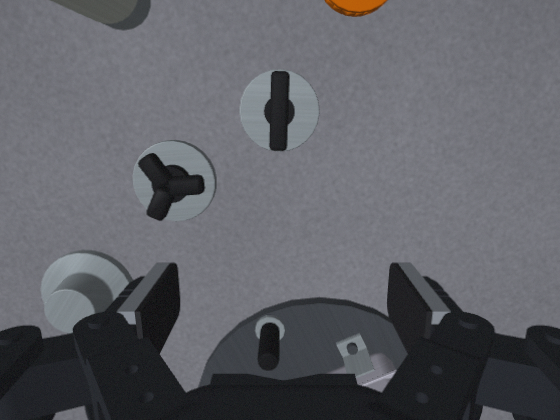

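The wrist picture shows the cap at (280,110) with its bar upright in the image and the star cap at (172,182), clear of it. The measured disc of 83 mm and bar of 75 x 18 mm match the right cap: centre (0.4035,-0.3026), bar at 50°.

```bash
python3 -c "
from h import *
togo(.4035,-.3026,.024,230)"
python3 -m inch '[[3.0,-0.2,3.8,0,0,2,6],[3.0,-0.2,3.8,0,0,0,5.5],[0,0,4,0,0,0,5],[0,0,4,0,0,0,5],[0,0,2,0,0,0,5]]'
python3 -m inch '[[0,0,0,0,0,0,5],[0,0,0,0,0,0,5]]'
python3 -c "
from h import *
togo(.4035,-.3026,.024,230)"
```

```text
tool cm [ 6.14 -0.41 26.03] rz 2.0 now [ 0.438  -0.2518  0.2843] yaw -128.0 F [-0.4  0.3  0.5] t 8.45 gap 0.0801 tilt [ 0.  0. -1.]
clock: 8.95
tcp_pos: [0.4017, -0.2998, 0.105]
orientation: [-0.001, -0.422, 0.906, 0.002]
wrist_force: [0.4, 0.1, 0.1]
finger_gap: 0.0502
clock: 9.15
tcp_pos: [0.4034, -0.3015, 0.1087]
orientation: [0.0, -0.422, 0.906, 0.0]
wrist_force: [0.3, -0.8, 0.3]
finger_gap: 0.05
tool cm [ 0.08 -0.08  8.47] rz -0.0 now [ 0.4034 -0.3015  0.1087] yaw -130.0 F [ 0.3 -0.8  0.3] t 9.15 gap 0.05 tilt [-0.  0. -1.]
```

```bash
python3 -m inch '[[0.08,-0.08,4,0,0,0,5],[0,0,2.5,0,0,0,5],[0,0,1.2,0,0,0,5],[0,0,0.5,0,0,0,5],[0,0,0.25,0,0,0,5]]' 80
python3 -m inch '[[0,0,0,0,0,0,5],[0,0,0,0,0,0,5]]'
python3 -c "
from h import *
togo(.4035,-.3026,.024,230)"
```

```text
clock: 9.65
tcp_pos: [0.404, -0.3038, 0.0248]
orientation: [0.0, -0.422, 0.907, -0.001]
wrist_force: [-0.1, 0.5, 0.5]
finger_gap: 0.0499
clock: 9.85
tcp_pos: [0.4038, -0.3039, 0.0249]
orientation: [0.0, -0.422, 0.907, -0.001]
wrist_force: [0.0, -0.0, 0.1]
finger_gap: 0.0502
tool cm [-0.08  0.1   0.09] rz -0.1 now [ 0.4038 -0.3039  0.0249] yaw -130.1 F [ 0.  -0.   0.1] t 9.85 gap 0.0502 tilt [ 0.002 -0.001 -1.   ]
```

```bash
python3 -m inch '[[-0.1,0.1,0.1,0,0,0,3],[0,0,0,0,0,0,2],[0,0,0,0,0,0,1],[0,0,0,0,0,0,1],[0,0,0,0,0,0,1]]' 80
python3 -m inch '[[0,0,0,0,0,0,1]]'
python3 -c "
from h import *
togo(.4035,-.3026,.024,230)"
```

```text
clock: 10.35
tcp_pos: [0.4031, -0.3019, 0.0234]
orientation: [0.0, -0.422, 0.907, -0.0]
wrist_force: [-0.3, 0.5, 4.5]
finger_gap: 0.0166
clock: 10.45
tcp_pos: [0.4032, -0.3019, 0.0234]
orientation: [0.0, -0.422, 0.907, -0.0]
wrist_force: [0.3, 1.2, 5.4]
finger_gap: 0.0165
tool cm [ 0.03 -0.07 -0.06] rz -0.1 now [ 0.4032 -0.3019  0.0234] yaw -130.1 F [0.3 1.2 5.4] t 10.45 gap 0.0165 tilt [ 0.001 -0.    -1.   ]
```

```bash
python3 -m inch '[[0,0,-1,0,0,0,0.5],[0,0,-3,0,0,0,0.5],[0,0,-4,0,0,0,0.5],[0,0,-4.5,0,0,0,0.5],[0,0,-4.5,0,0,0,0.5]]'
python3 -m inch '[[0,0,-4.5,0,0,0,0.5],[0,0,-4.5,0,0,0,0.5],[0,0,-2,0,0,0,0.5],[0,0,0,0,0,0,0.5]]'
python3 -c "
from h import *
togo(.55,.13,.3,257.5)"
```

```text
clock: 10.95
tcp_pos: [0.4023, -0.3011, 0.1943]
orientation: [-0.0, -0.422, 0.907, 0.001]
wrist_force: [1.4, -0.8, -2.4]
finger_gap: 0.0166
clock: 11.35
tcp_pos: [0.4039, -0.3028, 0.3064]
orientation: [0.001, -0.422, 0.907, -0.003]
wrist_force: [0.6, -0.3, -2.5]
finger_gap: 0.0165
tool cm [-42.51  16.71   0.51] rz -27.6 now [ 0.4039 -0.3028  0.3064] yaw -130.1 F [ 0.6 -0.3 -2.5] t 11.35 gap 0.0165 tilt [ 0.004 -0.005 -1.   ]
```

```bash
python3 -m inch '[[-3.5,1.4,0,0,0,0,0.5],[-4.2,1.65,0,0,0,0,0.5],[-4.2,1.65,0,0,0,0,0.5],[-4.2,1.65,0,0,0,0,0.5],[-4.2,1.65,0,0,0,0,0.5]]'
python3 -m inch '[[-4.2,1.65,0,0,0,0,0.5],[-4.2,1.65,0,0,0,0,0.5],[-4.2,1.65,0,0,0,0,0.5],[-4.2,1.65,0,0,0,0,0.5],[-4,1.6,0,0,0,0,0.5]]'
python3 -m inch '[[-1,0.4,0,0,0,-7,0.5],[0,0,0,0,0,-7,0.5],[0,0,0,0,0,-7,0.5],[0,0,0,0,0,-6.5,0.5],[0,0,0,0,0,0,0.5]]'
python3 -m inch '[[0,0,0,0,0,0,0.5],[0,0,0,0,0,0,0.5]]'
python3 - <<'E'
from h import *
togo(.55,.13,.3,257.5)
st=get_state(); p=vision.read_camera("wrist"); save(p,"w3.png"); T=Twc(p,st); c=cloud(p,T); np.savez("w3.npz",c=c,rgb=p["pixels"],T=T,st=st["tcp_pos"])
for l,z in [("neck",.179),("axis",.045),("cap_mid",.3)]:
    for r in tip_of(p,l)[:2]: print(l,round(r["confidence"],2),np.round(r["location"]),np.round(atz(p,r["location"],z,T)[0],4))
E
```

```text
clock: 11.85
tcp_pos: [0.4717, -0.093, 0.3006]
orientation: [-0.001, -0.422, 0.907, 0.001]
wrist_force: [0.7, -0.7, -1.7]
finger_gap: 0.0164
clock: 12.35
tcp_pos: [0.5431, 0.1189, 0.3004]
orientation: [-0.002, -0.422, 0.907, 0.001]
wrist_force: [1.1, -0.9, -2.0]
finger_gap: 0.0166
clock: 12.85
tcp_pos: [0.5462, 0.1272, 0.3005]
orientation: [-0.002, -0.625, 0.78, 0.001]
wrist_force: [0.5, 0.1, -2.5]
finger_gap: 0.0167
clock: 13.05
tcp_pos: [0.5468, 0.127, 0.302]
orientation: [-0.001, -0.624, 0.781, 0.0]
wrist_force: [0.3, -0.6, -2.5]
finger_gap: 0.0167
tool cm [-0.36 -0.25  0.2 ] rz -0.2 now [0.5468 0.127  0.302 ] yaw -102.7 F [ 0.3 -0.6 -2.5] t 13.05 gap 0.0167 tilt [-0.001 -0.    -1.   ]
neck 0.92 [274.  42.] [0.5288 0.0215 0.179 ]
cap_mid 0.76 [280. 273.] [0.5483 0.1273 0.3   ]
cap_mid 0.18 [461. 153.] [0.4696 0.0938 0.3   ]
```

View pics/w3.png

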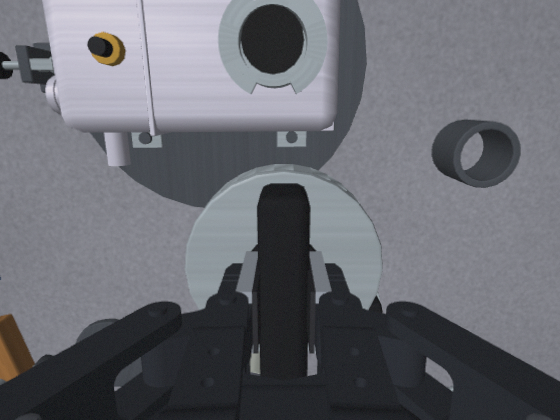

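Run:
```python
from h import *
from scipy.optimize import least_squares
D=np.load("w3.npz"); c=D["c"]; P=c.reshape(-1,3); rgb=D["rgb"].reshape(-1,3).astype(int)
m=(np.hypot(P[:,0]-.529,P[:,1]-.0215)<.055)&(P[:,2]>.168)&(P[:,2]<.19); q=P[m]; print(m.sum(),np.median(q[:,2]),q.min(0),q.max(0))
cx,cy=.529,.0215
for _ in range(20):
    a=np.degrees(np.arctan2(q[:,1]-cy,q[:,0]-cx)); r=np.hypot(q[:,0]-cx,q[:,1]-cy)
    e=[]
    for k in range(-180,180,6):
        s=(a>=k)&(a<k+6)
        if s.sum()>2: e.append([k+3,np.percentile(r[s],97),np.percentile(r[s],3)])
    e=np.array(e); g=e[:,1]>.031; th=np.radians(e[g,0]); pts=np.c_[cx+e[g,1]*np.cos(th),cy+e[g,1]*np.sin(th)]
    f=least_squares(lambda v:np.hypot(pts[:,0]-v[0],pts[:,1]-v[1])-.0355,[cx,cy],loss="soft_l1",f_scale=.001); cx,cy=f.x
print(cx,cy); print([(int(x[0]),round(x[1]*1000,1)) for x in e])
# tank top orientation by side edge
m=(np.hypot(P[:,0]-.59,P[:,1]-.008)<.14)&(P[:,2]>.13)&(P[:,2]<.155); t=P[m]; 
# boundary at +y side
B=[]
for k in np.arange(.48,.68,.005):
    s=t[(np.abs(t[:,0]-k)<.003)]
    if len(s)>5: B.append([k,s[:,1].max()])
B=np.array(B); print(np.round(B,3).tolist())
# dark hole centre
img=D["rgb"]; hole=(img.astype(int).sum(2)<200).astype(np.uint8); n,l,st,ce=cv2.connectedComponentsWithStats(hole)
k=l[42,274]; print("hole",ce[k],st[k])
p=dict()
```

```text
7634 0.17985097684809054 [ 0.49449111 -0.00810748  0.16800003] [0.56587953 0.05580477 0.18999944]
0.5300617709242699 0.0213477368947603
[(-177, np.float64(35.0)), (-171, np.float64(35.0)), (-165, np.float64(34.9)), (-159, np.float64(35.0)), (-153, np.float64(35.0)), (-147, np.float64(34.0)), (-141, np.float64(31.3)), (-135, np.float64(28.8)), (-129, np.float64(27.1)), (-123, np.float64(26.0)), (-117, np.float64(25.3)), (-111, np.float64(24.6)), (-105, np.float64(24.4)), (-99, np.float64(24.4)), (-93, np.float64(24.7)), (-87, np.float64(25.3)), (-81, np.float64(26.3)), (-75, np.float64(27.3)), (-69, np.float64(29.0)), (-63, np.float64(31.4)), (-57, np.float64(34.5)), (-51, np.float64(35.1)), (-45, np.float64(35.2)), (-39, np.float64(35.0)), (-33, np.float64(35.1)), (-27, np.float64(35.2)), (-21, np.float64(35.3)), (-15, np.float64(35.1)), (-9, np.float64(35.3)), (-3, np.float64(35.2)), (3, np.float64(35.3)), (9, np.float64(34.9)), (15, np.float64(35.0)), (21, np.float64(34.9)), (27, np.float64(34.8)), (33, np.float64(34.8)), (39, np.float64(35.1)), (45, np.float64(34.9)), (51, np.floa
[... 518 characters left out ...]
64(35.1))]
[[0.48, 0.039], [0.485, 0.061], [0.49, 0.08], [0.495, 0.085], [0.5, 0.087], [0.505, 0.087], [0.51, 0.087], [0.515, 0.086], [0.52, 0.085], [0.525, 0.084], [0.53, 0.082], [0.535, 0.081], [0.54, 0.08], [0.545, 0.08], [0.55, 0.079], [0.555, 0.078], [0.56, 0.077], [0.565, 0.075], [0.57, 0.074], [0.575, 0.073], [0.58, 0.072], [0.585, 0.071], [0.59, 0.07], [0.595, 0.069], [0.6, 0.068], [0.605, 0.067], [0.61, 0.065], [0.615, 0.064], [0.62, 0.063], [0.625, 0.062], [0.63, 0.061], [0.635, 0.062], [0.64, 0.061], [0.645, 0.058], [0.65, 0.056], [0.655, 0.056], [0.66, 0.055], [0.665, 0.054], [0.67, 0.063], [0.675, 0.076], [0.68, 0.077]]
hole [271.80666077  38.3135868 ] [ 240    4   64   70 3393]
```

Run:
```python
from h import *
from scipy.optimize import least_squares
D=np.load("w3.npz"); P=D["c"].reshape(-1,3)
m=(np.hypot(P[:,0]-.547,P[:,1]-.127)<.055)&(P[:,2]>.29)&(P[:,2]<.304); q=P[m]; print(m.sum(),np.median(q[:,2]))
cx,cy=.547,.127
for _ in range(20):
    a=np.degrees(np.arctan2(q[:,1]-cy,q[:,0]-cx)); r=np.hypot(q[:,0]-cx,q[:,1]-cy); e=[]
    for k in range(-180,10,6):
        s=(a>=k)&(a<k+6)
        if s.sum()>5: e.append([k+3,np.percentile(r[s],98)])
    e=np.array(e); g=e[:,1]>.036; th=np.radians(e[g,0]); pts=np.c_[cx+e[g,1]*np.cos(th),cy+e[g,1]*np.sin(th)]
    f=least_squares(lambda v:np.hypot(pts[:,0]-v[0],pts[:,1]-v[1])-.0415,[cx,cy],loss="soft_l1",f_scale=.001); cx,cy=f.x
print(cx,cy,[(int(x[0]),round(float(x[1])*1000,1)) for x in e])
m=(np.hypot(P[:,0]-.547,P[:,1]-.127)<.055)&(P[:,2]>.318)&(P[:,2]<.334); q=P[m]; print("bar",m.sum(),q.mean(0),q.min(0),q.max(0))
```

```text
12856 0.29871733240420384
0.5462089617140805 0.12631152256336542 [(-177, 40.9), (-171, 40.9), (-165, 41.1), (-159, 41.0), (-153, 41.2), (-147, 41.4), (-141, 41.3), (-135, 41.4), (-129, 41.5), (-123, 41.4), (-117, 41.7), (-111, 41.6), (-105, 41.7), (-99, 41.7), (-93, 41.7), (-87, 41.7), (-81, 41.6), (-75, 41.7), (-69, 41.6), (-63, 41.6), (-57, 41.6), (-51, 41.4), (-45, 41.4), (-39, 41.3), (-33, 41.2), (-27, 41.3), (-21, 41.2), (-15, 41.3), (-9, 41.1), (-3, 41.2), (3, 41.3), (9, 41.2)]
bar 10635 [0.54497855 0.11986296 0.32623623] [0.52357852 0.08821767 0.31800839] [0.56648968 0.16040008 0.33399724]
```

```bash
python3 -c "
from h import *
togo(.5306,.0218,.25,258)"
python3 -m inch '[[2.1,-0.6,0,0,0,-0.7,0.5],[2.1,-0.6,0,0,0,0,0.5],[2.1,-0.6,1,0,0,0,0.5],[2.1,-0.6,1,0,0,0,0.5],[2.1,-0.6,1,0,0,0,0.5]]'
python3 -m inch '[[0,0,0,0,0,0,0.5],[0,0,0,0,0,0,0.5],[0,0,0,0,0,0,0.5]]'
python3 -c "
from h import *
togo(.5306,.0218,.25,258)"
```

```text
tool cm [10.63 -0.69  5.27] rz -0.7 now [0.5472 0.1271 0.3027] yaw -102.7 F [ 0.3  0.1 -1.9] t 13.25 gap 0.0167 tilt [-0.  0. -1.]
clock: 13.75
tcp_pos: [0.5547, 0.0173, 0.2727]
orientation: [0.0, -0.63, 0.777, -0.0]
wrist_force: [0.7, -0.3, -1.6]
finger_gap: 0.0168
clock: 14.05
tcp_pos: [0.5547, 0.0188, 0.2734]
orientation: [0.0, -0.63, 0.777, -0.0]
wrist_force: [0.5, -0.7, -2.4]
finger_gap: 0.0167
tool cm [0.2  2.43 2.33] rz 0.1 now [0.5547 0.0188 0.2734] yaw -101.9 F [ 0.5 -0.7 -2.4] t 14.05 gap 0.0167 tilt [ 0.001  0.    -1.   ]
```

```bash
python3 -m inch '[[0.1,1.2,0,0,0,0,0.5],[0.1,1.2,1,0,0,0,0.5],[0,0,1.2,0,0,0,0.5],[0,0,0,0,0,0,0.5],[0,0,0,0,0,0,0.5]]'
python3 -c "
from h import *
togo(.5306,.0218,.21,258)"
```

```text
clock: 14.55
tcp_pos: [0.531, 0.0216, 0.2507]
orientation: [0.0, -0.63, 0.776, 0.0]
wrist_force: [-0.3, -0.3, -2.5]
finger_gap: 0.0164
tool cm [-0.01  0.04  4.07] rz 0.1 now [0.531  0.0216 0.2507] yaw -101.9 F [-0.3 -0.3 -2.5] t 14.55 gap 0.0164 tilt [-0.  0. -1.]
```

```bash
python3 -m inch '[[0,0,2,0,0,0,0.5],[0,0,2,0,0,0,0.5],[0,0,0.3,0,0,0,0.5],[0,0,0,0,0,0,0.5],[0,0,0,0,0,0,0.5]]'
python3 -c "
from h import *
togo(.5306,.0218,.1974,258)"
python3 -m inch '[[0,0,0.4,0,0,0,0.5],[0,0,0.3,0,0,0,0.5],[0,0,0.2,0,0,0,0.5],[0,0,0,0,0,0,0.5]]'
python3 -c "
from h import *
togo(.5306,.0218,.1974,258)"
```

```text
clock: 15.05
tcp_pos: [0.5315, 0.0211, 0.2089]
orientation: [0.001, -0.63, 0.777, -0.001]
wrist_force: [0.2, -0.4, -1.9]
finger_gap: 0.0166
tool cm [-0.05  0.11  1.15] rz 0.1 now [0.5315 0.0211 0.2089] yaw -101.9 F [ 0.2 -0.4 -1.9] t 15.05 gap 0.0166 tilt [ 0.002 -0.    -1.   ]
clock: 15.45
tcp_pos: [0.5305, 0.0212, 0.1986]
orientation: [-0.0, -0.63, 0.777, 0.0]
wrist_force: [-0.8, -0.2, -2.4]
finger_gap: 0.0166
tool cm [-0.06  0.01  0.12] rz 0.1 now [0.5305 0.0212 0.1986] yaw -101.9 F [-0.8 -0.2 -2.4] t 15.45 gap 0.0166 tilt [-0.  0. -1.]
```

```bash
python3 -m inch '[[0.05,0,0.2,0,0,0,0.5],[0,0,0.2,0,0,0,0.5],[0,0,0,0,0,0,0.5]]'
python3 -c "
from h import *
togo(.5306,.0218,.1884,258)"
python3 -m inch '[[0,0,0.2,0,0,0,0.5],[0,0,0.2,0,0,0,0.5],[0,0,0,0,0,0,0.5]]'
python3 -c "
from h import *
togo(.5306,.0218,.1884,258)"
```

```text
clock: 15.75
tcp_pos: [0.5308, 0.0209, 0.1952]
orientation: [0.0, -0.63, 0.777, -0.0]
wrist_force: [-1.0, 1.8, 3.6]
finger_gap: 0.0167
tool cm [-0.09  0.04  0.68] rz 0.1 now [0.5308 0.0209 0.1952] yaw -101.9 F [-1.   1.8  3.6] t 15.75 gap 0.0167 tilt [ 0.001  0.    -1.   ]
clock: 16.05
tcp_pos: [0.5308, 0.0209, 0.1917]
orientation: [0.001, -0.63, 0.777, -0.0]
wrist_force: [-2.7, 1.4, 9.3]
finger_gap: 0.0166
tool cm [-0.08  0.04  0.33] rz 0.1 now [0.5308 0.0209 0.1917] yaw -101.9 F [-2.7  1.4  9.3] t 16.05 gap 0.0166 tilt [ 0.001  0.    -1.   ]
```

```bash
python3 -m inch '[[0,0,0.15,0,0,0,0.5],[0,0,0.15,0,0,0,0.5],[0,0,0,0,0,0,0.5]]'
python3 -c "
from h import *
togo(.5306,.0218,.1884,258)"
```

```text
clock: 16.35
tcp_pos: [0.5308, 0.0209, 0.1893]
orientation: [0.001, -0.63, 0.777, -0.001]
wrist_force: [-4.5, 1.2, 11.2]
finger_gap: 0.017
tool cm [-0.09  0.04  0.09] rz 0.1 now [0.5308 0.0209 0.1893] yaw -101.9 F [-4.5  1.2 11.2] t 16.35 gap 0.017 tilt [ 0.002  0.    -1.   ]
```

```bash
python3 -m inch '[[0,0.05,0.05,0,0,4,0.5],[0,0,0,0,0,6,0.5],[0,0,0,0,0,6,0.5],[0,0,0,0,0,6,0.5],[0,0,0,0,0,0,0.5]]'
python3 -c "
from h import *
togo(.5306,.0218,.1884,168); print(get_state()['ft_torque'])"
```

```text
clock: 16.85
tcp_pos: [0.5317, 0.0204, 0.1895]
orientation: [0.002, -0.469, 0.883, -0.002]
wrist_force: [-1.4, 0.5, 11.6]
finger_gap: 0.0168
tool cm [-0.06  0.17  0.11] rz 67.9 now [0.5317 0.0204 0.1895] yaw -124.1 F [-1.4  0.5 11.6] t 16.85 gap 0.0168 tilt [ 0.005 -0.001 -1.   ]
[ 0.00096336  0.41637386 -0.06641928]
```

Turning freely while pressed, so I'll continue.

```bash
python3 -m inch '[[0,0,0.03,0,0,6,0.5],[0,0,0,0,0,6,0.5],[0,0,0,0,0,6,0.5],[0,0,0,0,0,6,0.5],[0,0,0,0,0,0,0.5]]'
python3 -c "
from h import *
togo(.5306,.0218,.1884,168); print(get_state()['ft_torque'])"
python3 -m inch '[[0,0,0,0,0,6,0.5],[0,0,0,0,0,6,0.5],[0,0,0,0,0,6,0.5],[0,0,0,0,0,6,0.5],[0,0,0,0,0,0,0.5]]'
python3 -c "
from h import *
togo(.5306,.0218,.1884,168); print(get_state()['ft_torque'])"
```

```text
clock: 17.35
tcp_pos: [0.5319, 0.0202, 0.1893]
orientation: [0.002, -0.275, 0.961, -0.001]
wrist_force: [-1.2, -1.6, 11.6]
finger_gap: 0.0166
tool cm [0.03 0.2  0.09] rz 43.9 now [0.5319 0.0202 0.1893] yaw -148.1 F [-1.2 -1.6 11.6] t 17.35 gap 0.0166 tilt [ 0.005 -0.001 -1.   ]
[-0.04278798  0.32622735 -0.05355481]
clock: 17.85
tcp_pos: [0.5318, 0.0202, 0.1893]
orientation: [0.002, -0.069, 0.998, -0.001]
wrist_force: [-1.2, -0.4, 11.1]
finger_gap: 0.0165
tool cm [0.1  0.18 0.09] rz 19.9 now [0.5318 0.0202 0.1893] yaw -172.1 F [-1.2 -0.4 11.1] t 17.85 gap 0.0165 tilt [ 0.005 -0.001 -1.   ]
[-0.0582809   0.38440135 -0.12475511]
```

```bash
python3 -m inch '[[0,0,0,0,0,5,0.5],[0,0,0,0,0,5,0.5],[0,0,0,0,0,5,0.5],[0,0,0,0,0,0,0.5]]'
python3 -c "
from h import *
togo(.5306,.0218,.1884,168); print(get_state()['ft_torque'])"
python3 -m inch '[[0,0,0,0,0,2,0.5],[0,0,0,0,0,2,0.5],[0,0,0,0,0,0,0.5]]'
python3 -c "
from h import *
togo(.5306,.0218,.1884,168); print(get_state()['ft_torque'])"
```

```text
clock: 18.25
tcp_pos: [0.5318, 0.0202, 0.1893]
orientation: [0.003, 0.061, 0.998, -0.001]
wrist_force: [-0.7, -0.2, 12.4]
finger_gap: 0.0167
tool cm [0.14 0.14 0.09] rz 5.0 now [0.5318 0.0202 0.1893] yaw 173.0 F [-0.7 -0.2 12.4] t 18.25 gap 0.0167 tilt [ 0.005 -0.001 -1.   ]
[-0.03972744  0.29121447 -0.05483451]
clock: 18.55
tcp_pos: [0.5318, 0.0203, 0.1893]
orientation: [0.003, 0.096, 0.995, -0.0]
wrist_force: [-1.0, -1.0, 12.1]
finger_gap: 0.0164
tool cm [0.15 0.13 0.09] rz 1.0 now [0.5318 0.0203 0.1893] yaw 169.0 F [-1.  -1.  12.1] t 18.55 gap 0.0164 tilt [ 0.005 -0.001 -1.   ]
[-0.07155817  0.37809168 -0.0143067 ]
```

```bash
python3 -m inch '[[0,0,0,0,0,1.5,0.5],[0,0,0,0,0,0,0.5]]'
python3 -c "
from h import *
togo(.5306,.0218,.1884,168); print(get_state()['ft_torque'])"
python3 -m inch '[[0,0,0,0,0,1.5,0.5],[0,0,0,0,0,0,0.5]]'
python3 -c "
from h import *
togo(.5306,.0218,.1884,168); print(get_state()['ft_torque'])"
```

```text
clock: 18.75
tcp_pos: [0.5318, 0.0202, 0.1893]
orientation: [0.003, 0.108, 0.994, -0.0]
wrist_force: [-1.7, 0.2, 11.4]
finger_gap: 0.0166
tool cm [0.15 0.13 0.09] rz -0.5 now [0.5318 0.0202 0.1893] yaw 167.5 F [-1.7  0.2 11.4] t 18.75 gap 0.0166 tilt [ 0.005 -0.001 -1.   ]
[-0.05772106  0.34135641 -0.0207226 ]
clock: 18.95
tcp_pos: [0.5318, 0.0202, 0.1893]
orientation: [0.003, 0.121, 0.993, -0.0]
wrist_force: [-0.5, 0.2, 11.5]
finger_gap: 0.0167
tool cm [0.15 0.12 0.09] rz -2.0 now [0.5318 0.0202 0.1893] yaw 166.0 F [-0.5  0.2 11.5] t 18.95 gap 0.0167 tilt [ 0.005 -0.001 -1.   ]
[-0.07761275  0.37413522 -0.05175908]
```

```bash
python3 -m inch '[[0,0,0,0,0,1.5,0.5],[0,0,0,0,0,0,0.5]]'
python3 -c "
from h import *
togo(.5306,.0218,.1884,168); print(get_state()['ft_torque'])"
python3 -m inch '[[0,0,0,0,0,1.5,0.5],[0,0,0,0,0,0,0.5]]'
python3 -c "
from h import *
togo(.5306,.0218,.1884,168); print(get_state()['ft_torque'])"
```

```text
clock: 19.15
tcp_pos: [0.5318, 0.0202, 0.1893]
orientation: [0.003, 0.134, 0.991, -0.0]
wrist_force: [-1.2, -0.6, 12.5]
finger_gap: 0.0161
tool cm [0.16 0.12 0.09] rz -3.5 now [0.5318 0.0202 0.1893] yaw 164.5 F [-1.2 -0.6 12.5] t 19.15 gap 0.0161 tilt [ 0.005 -0.001 -1.   ]
[-0.05630761  0.28527735  0.00817995]
clock: 19.35
tcp_pos: [0.5318, 0.0202, 0.1893]
orientation: [0.003, 0.147, 0.989, -0.0]
wrist_force: [-0.7, -1.1, 12.0]
finger_gap: 0.0167
tool cm [0.16 0.11 0.09] rz -4.9 now [0.5318 0.0202 0.1893] yaw 163.1 F [-0.7 -1.1 12. ] t 19.35 gap 0.0167 tilt [ 0.005 -0.001 -1.   ]
[-0.06401121  0.36812995  0.01099926]
```

Run:
```python
from h import *
st=get_state(); p=vision.read_camera("wrist"); save(p,"w4.png"); T=Twc(p,st); np.savez("w4.npz",c=cloud(p,T),rgb=p["pixels"])
p=vision.read_camera("scene"); a=p["pixels"][140:320,220:360,::-1]; cv2.imwrite('pics/s4z.png',cv2.resize(a,None,fx=4,fy=3.3,interpolation=cv2.INTER_CUBIC))
```

```text
(no output)
```

View pics/w4.png

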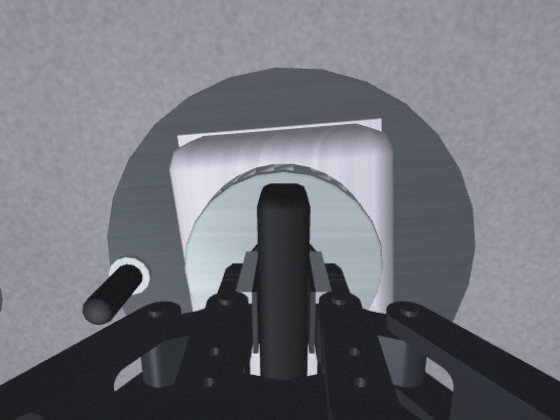

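View pics/s4z.png

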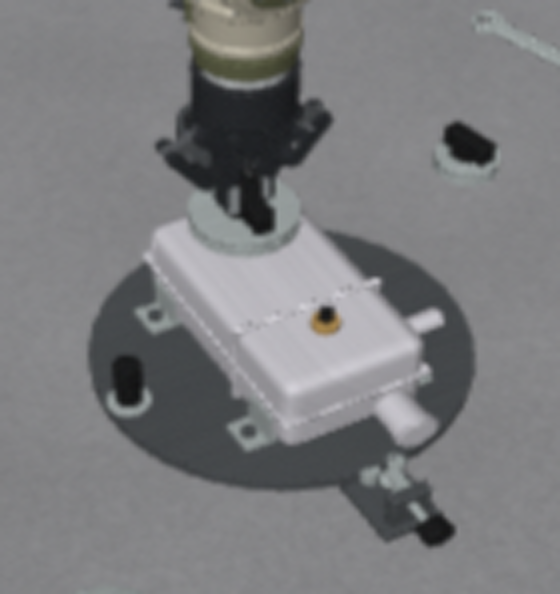

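```bash
python3 -m inch '[[0,0,0,0,0,1.5,0.5],[0,0,0,0,0,0,0.5]]'
python3 - <<'E'
from h import *
togo(.5306,.0218,.1884,168); print(get_state()['ft_torque'])
P=np.load("w4.npz")["c"].reshape(-1,3)
m=(P[:,2]>.12)&(P[:,2]<.15)&(np.hypot(P[:,0]-.53,P[:,1]-.02)<.12); t=P[m]
ax=np.array([np.cos(np.radians(-12)),np.sin(np.radians(-12))]); n=np.array([-ax[1],ax[0]])
x=t[:,:2]@ax; y=t[:,:2]@n; B=[]
for k in np.arange(y.min()+.02,y.max()-.02,.004):
    s=np.abs(y-k)<.002
    if s.sum()>5: B.append([k,np.percentile(x[s],2)])
B=np.array(B); print(np.round(B[:,1],4)); f=np.polyfit(B[:,0],B[:,1],1); print("tank yaw", -12-np.degrees(np.arctan(f[0])))
c=P[(np.abs(P[:,2]-.045)<.005)]; print(len(c))
E
```

```text
clock: 19.65
tcp_pos: [0.5318, 0.0202, 0.1893]
orientation: [0.003, 0.16, 0.987, -0.0]
wrist_force: [-0.6, -0.1, 12.1]
finger_gap: 0.0163
tool cm [0.16 0.11 0.09] rz -6.5 now [0.5318 0.0202 0.1893] yaw 161.5 F [-0.6 -0.1 12.1] t 19.65 gap 0.0163 tilt [ 0.005 -0.001 -1.   ]
[-0.13332186  0.38447898  0.0078976 ]
[0.4638 0.4638 0.4639 0.4639 0.4639 0.4638 0.4639 0.4639 0.4639 0.4639
 0.4639 0.464  0.464  0.464  0.464  0.4641 0.4641 0.4641 0.4641 0.4642
 0.4643]
tank yaw -12.283184241859749
33581
```

Tank yaw is still -12.3°, so the turntable has not moved. The bar is now about 6° past the neck's x axis and I felt no stop. I'll turn it back to align, then ease the pressure off to see whether it catches.

```bash
python3 -m inch '[[0,0,0,0,0,-3,0.5],[0,0,0,0,0,-2.5,0.5],[0,0,0,0,0,0,0.5]]'
python3 -c "
from h import *
togo(.5306,.0218,.1884,168); print(get_state()['ft_torque'])"
python3 -m inch '[[0,0,-0.2,0,0,0,0.5],[0,0,-0.2,0,0,0,0.5],[0,0,-0.1,0,0,0,0.5],[0,0,0,0,0,0,0.5]]'
python3 -c "
from h import *
togo(.5306,.0218,.1944,168); print(get_state()['ft_torque'])"
```

```text
clock: 19.95
tcp_pos: [0.532, 0.0204, 0.1894]
orientation: [0.003, 0.112, 0.994, -0.0]
wrist_force: [-0.6, 0.0, 11.4]
finger_gap: 0.0164
tool cm [0.17 0.1  0.1 ] rz -0.9 now [0.532  0.0204 0.1894] yaw 167.1 F [-0.6  0.  11.4] t 19.95 gap 0.0164 tilt [ 0.006 -0.001 -1.   ]
[0.0569886  0.23974341 0.00448537]
clock: 20.35
tcp_pos: [0.532, 0.0204, 0.1936]
orientation: [0.002, 0.112, 0.994, -0.0]
wrist_force: [1.9, 0.2, 5.9]
finger_gap: 0.0163
tool cm [ 0.16  0.1  -0.08] rz -0.9 now [0.532  0.0204 0.1936] yaw 167.1 F [1.9 0.2 5.9] t 20.35 gap 0.0163 tilt [ 0.005 -0.001 -1.   ]
[ 0.01801458 -0.16457977  0.11310523]
```

```bash
python3 -m inch '[[0,0,-0.1,0,0,0,0.5],[0,0,0,0,0,0,0.5]]'
python3 -c "
from h import *
togo(.5306,.0218,.1944,168); print(get_state()['ft_torque'])"
python3 -m inch '[[0,0,-0.1,0,0,0,0.5],[0,0,0,0,0,0,0.5]]'
python3 -c "
from h import *
togo(.5306,.0218,.1944,168); print(get_state()['ft_torque'])"
python3 -m inch '[[0,0,-0.1,0,0,0,0.5],[0,0,0,0,0,0,0.5]]'
python3 -c "
from h import *
togo(.5306,.0218,.1944,168); print(get_state()['ft_torque'])"
```

```text
clock: 20.55
tcp_pos: [0.5319, 0.0204, 0.1942]
orientation: [0.002, 0.112, 0.994, -0.0]
wrist_force: [2.9, 0.3, 5.1]
finger_gap: 0.0166
tool cm [ 0.16  0.1  -0.02] rz -0.9 now [0.5319 0.0204 0.1942] yaw 167.1 F [2.9 0.3 5.1] t 20.55 gap 0.0166 tilt [ 0.004 -0.001 -1.   ]
[-0.01884009 -0.53113215  0.07778263]
clock: 20.75
tcp_pos: [0.5316, 0.0205, 0.1944]
orientation: [0.002, 0.113, 0.994, -0.0]
wrist_force: [4.6, -0.6, 2.0]
finger_gap: 0.0165
tool cm [ 0.13  0.11 -0.  ] rz -0.9 now [0.5316 0.0205 0.1944] yaw 167.1 F [ 4.6 -0.6  2. ] t 20.75 gap 0.0165 tilt [ 0.003 -0.001 -1.   ]
[-0.10307787 -0.80670338 -0.06376766]
clock: 20.95
tcp_pos: [0.5315, 0.0205, 0.1944]
orientation: [0.001, 0.113, 0.994, -0.0]
wrist_force: [7.3, -0.6, -2.7]
finger_gap: 0.0168
tool cm [0.12 0.11 0.  ] rz -0.9 now [0.5315 0.0205 0.1944] yaw 167.1 F [ 7.3 -0.6 -2.7] t 20.95 gap 0.0168 tilt [ 0.002 -0.    -1.   ]
[-0.17807252 -1.38387973 -0.03112831]
```

The cap now holds at TCP z 0.1944, which puts cap_mid at 0.195 (16 mm above the neck), and it resists lifting. It is locked, so I'll relax, release and withdraw.

```bash
python3 -m inch '[[0,0,0.2,0,0,0,0.5],[0,0,0,0,0,0,2.5],[0,0,0,0,0,0,4],[0,0,0,0,0,0,5],[0,0,0,0,0,0,5]]'
python3 -m inch '[[0,0,-1,0,0,0,5],[0,0,-3,0,0,0,5],[0,0,-4.5,0,0,0,5],[0,0,-4.5,0,0,0,5],[0,0,0,0,0,0,5]]'
python3 -m inch '[[-4,0,0,0,0,0,5],[-4,0,0,0,0,0,5],[-4,0,0,0,0,0,5],[0,0,0,0,0,0,5],[0,0,0,0,0,0,5]]'
python3 - <<'E'
from h import *
togo(.5306,.0218,.1944,168)
st=get_state(); p=vision.read_camera("wrist"); save(p,"w5.png"); T=Twc(p,st); np.savez("w5.npz",c=cloud(p,T),rgb=p["pixels"])
E
```

```text
clock: 21.45
tcp_pos: [0.5294, 0.021, 0.1925]
orientation: [-0.001, 0.112, 0.994, 0.0]
wrist_force: [0.6, -0.4, 0.7]
finger_gap: 0.0498
clock: 21.95
tcp_pos: [0.5324, 0.0206, 0.3305]
orientation: [0.006, 0.112, 0.994, 0.0]
wrist_force: [0.2, 0.5, 0.6]
finger_gap: 0.05
clock: 22.45
tcp_pos: [0.6472, -0.0062, 0.3212]
orientation: [-0.002, 0.113, 0.994, 0.0]
wrist_force: [-0.1, -0.0, -0.2]
finger_gap: 0.0499
tool cm [11.95  0.12 12.72] rz -0.9 now [ 0.6472 -0.0062  0.3212] yaw 167.1 F [-0.1 -0.  -0.2] t 22.45 gap 0.0499 tilt [-0.003  0.001 -1.   ]
```

View pics/w5.png

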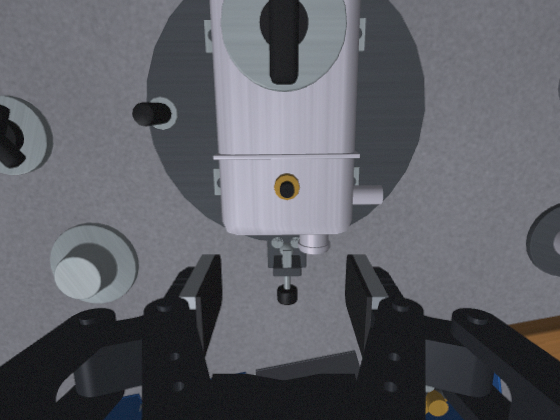

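Run:
```python
from h import *
D=np.load("w5.npz"); P=D["c"].reshape(-1,3)
n=np.hypot(P[:,0]-.53,P[:,1]-.021)
for lo,hi in((.183,.2),(.208,.23)):
    m=(n<.045)&(P[:,2]>lo)&(P[:,2]<hi); q=P[m]; print(m.sum(),np.median(q[:,2]),q.mean(0))
    if lo<.2: f=np.linalg.lstsq(np.c_[q[:,:2],np.ones(len(q))],q[:,2],rcond=None)[0]; print("slope deg",np.degrees(f[:2]))
u,s,v=np.linalg.svd(q[:,:2]-q[:,:2].mean(0),full_matrices=False); print("bar ang",np.degrees(np.arctan2(v[0,1],v[0,0])))
m=(P[:,2]>.12)&(P[:,2]<.15)&(np.hypot(P[:,0]-.59,P[:,1]-.008)<.14); t=P[m]
for sg in (1,-1):
    ax=np.array([np.cos(np.radians(-12)),np.sin(np.radians(-12))]); nn=np.array([-ax[1],ax[0]]); A=np.array([.59,.008])
    x=(t[:,:2]-A)@ax; y=(t[:,:2]-A)@nn*sg; B=np.array([[k,np.percentile(y[np.abs(x-k)<.003],98)] for k in np.arange(-.02,.09,.005) if (np.abs(x-k)<.003).sum()>5])
    print(np.round(B[:,1],3)); f=np.polyfit(B[:,0],B[:,1],1); print("edge yaw",-12+sg*np.degrees(np.arctan(f[0])))
m=(P[:,2]>.012)&(P[:,2]<.06)&(P[:,0]>.745)&(P[:,0]<.83)&(np.abs(P[:,1]+.035)<.04); q=P[m]; 
for lo in np.arange(.74,.83,.01):
    s=q[(q[:,0]>=lo)&(q[:,0]<lo+.01)]
    if len(s)>5: print(round(lo+.005,3), np.round([(s[:,1].min()+s[:,1].max())/2, np.ptp(s[:,1])],4), len(s), end="; ")
p=vision.read_camera("top"); save(p,"top5.png"); p=vision.read_camera("scene"); save(p,"scene5.png")
```

```text
7085 0.19128972496421215 [0.54080925 0.01747198 0.19151719]
slope deg [-0.8366028   0.23211805]
2416 0.21885682891952613 [0.54578237 0.01658476 0.21861046]
bar ang -12.3217849130968
[0.056 0.056 0.057 0.056 0.055 0.056 0.056 0.056 0.056 0.056 0.058 0.058
 0.056 0.056 0.056 0.057 0.057 0.085 0.085 0.085 0.083 0.057]
edge yaw -0.29730514953000053
[0.056 0.055 0.056 0.055 0.055 0.055 0.055 0.055 0.055 0.055 0.057 0.057
 0.055 0.055 0.056 0.057 0.056 0.056 0.055 0.055 0.055 0.056]
edge yaw -12.07201666998964
0.745 [-0.0327  0.0327] 63; 0.755 [-0.0318  0.0397] 146; 0.765 [-0.0304  0.0496] 460; 0.775 [-0.0309  0.0484] 134; 0.785 [-0.0242  0.0284] 61; 0.795 [-0.0375  0.0244] 200; 0.805 [-0.0379  0.027 ] 151; 0.815 [-0.0382  0.0228] 32;
```

View pics/scene5.png

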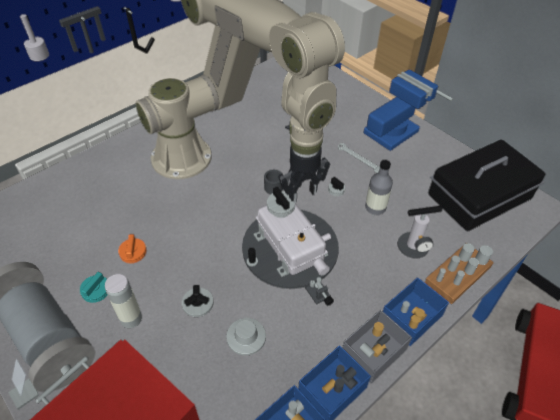

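```bash
python3 -c "
import cv2
a=cv2.imread('pics/w5.png')[200:310,230:350]; cv2.imwrite('pics/w5z.png',cv2.resize(a,None,fx=5,fy=5,interpolation=cv2.INTER_CUBIC))"
```

```text
(no output)
```

View pics/w5z.png

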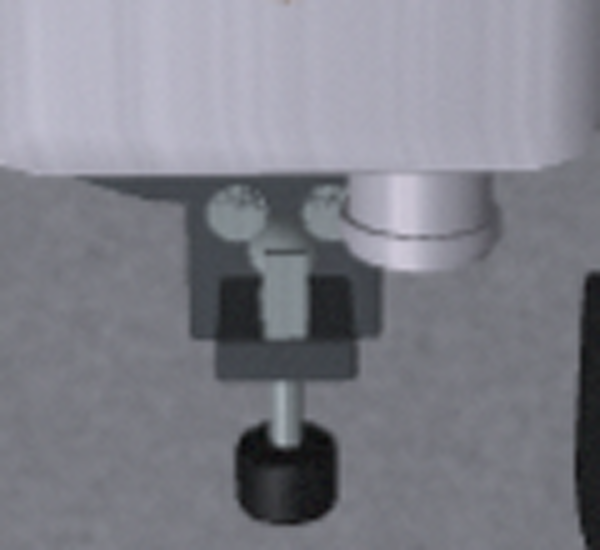

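The roller sits between the two ribs in the zoom (ribs at (237,212) and (330,210), roller at (282,245)), so the turntable is indexed. The disc top is at 0.191, 16 mm for cap_mid above the neck, and the bar at -12.3° matches the tank at -12.1°. The bystanders stand where they started.

```bash
python3 -c "
from h import *
print(get_state()['clock'],get_state()['wrist_force']); workorder.hand_in()"
```

```text
22.6 [-0.42512261 -0.16421939  0.13859264]
the job is handed in; nothing more can be done
```

I pushed the turntable round by its post until the plunger clicked in, then fitted the steel 84 mm bayonet cap to the neck, locked it and let go. The job was handed in at 22.6 s of the 72 s allowed.

**Last checks that agreed:**
- **Turntable:** the plunger's roller sits between the two ribs, and the tank's yaw stayed at about -12° while I turned the cap.
- **Cap:** cap_mid is about 16 mm above the neck, the height given for locked, and it held when I pulled up on it. The bar is within about 0.3° of the neck's x axis.
- **Clear of everything:** the gripper is clear above the tank with no force on the wrist. In the last scene picture the other parts stand where they were, judged by eye.

**Checks that disagreed or failed:**
- **No stop felt:** turning the cap to about 96° I never felt a firm end stop, so I set it back to about 90.5° before easing off. It then caught and held.
- **Camera offset:** the top and scene cameras differed by about 6 mm in y, so I used the wrist camera for the grasp and the fit.
- **Edge fit:** in the last picture the fit to the tank's +y edge gave a false yaw of -0.3° because it picked up the hose stub. I used the opposite edge instead.

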